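# Arm the leak sensors under the sink

## Task

Arm the under-sink leak alarm with the fingertips: press the hub's green button down, then the blue sensor's cap, then the yellow one's, then the red one's, in that order, each gently and all the way until it stays down. Do not pick up or slide the sensors, and leave the can, the jar and the tub where they stand.

Things in the scene. Friction and masses are not known exactly. Their poses are not given: they have to be found in the camera images.
- hub: leak-alarm hub, fixed to the surface: grey plastic box 90 mm (its x) by 120 mm (its y) by 30 mm high; origin at the centre of its underside, z up. Its green button stands on top, 25 mm from the middle towards its own +y; three small green lamps on a dark panel at the other end.
- hub_button_top (a point): centre of the flat top of the hub's round green button (40 mm across), 48 mm above the surface when up; it moves down with the button.
- hub_button (a joint): travel of the green button in m: 0 up (18 mm proud of the hub), 0.010 fully down (8 mm proud). It slides straight down against about 3 N of steady friction and stays wherever it is left. Its end stop is a cushion: pushed on, the fully-down part gives up to 6 mm more (not counted in this value) with the force rising from 5 N to 14 N, then is solid; the cushion springs back on release.
- blue_sensor: leak sensor with a blue cap: a loose white puck 60 mm across and 20 mm high, 180 g, black ring on top around the cap; origin at the centre of its underside, z up.
- blue_cap_top (a point): centre of the flat top of the round blue cap (40 mm across), in the middle of its puck, 38 mm above the surface when up; it moves down with the cap.
- blue_cap (a joint): travel of the blue cap in m: 0 up (18 mm proud of the puck), 0.010 fully down (8 mm proud). It slides straight down against about 3 N of steady friction and stays wherever it is left. Its end stop is a cushion: pushed on, the fully-down part gives up to 6 mm more (not counted in this value) with the force rising from 5 N to 14 N, then is solid; the cushion springs back on release.
- yellow_sensor: leak sensor with a yellow cap: a loose white puck 60 mm across and 20 mm high, 180 g, black ring on top around the cap; origin at the centre of its underside, z up.
- yellow_cap_top (a point): centre of the flat top of the round yellow cap (40 mm across), in the middle of its puck, 38 mm above the surface when up; it moves down with the cap.
- yellow_cap (a joint): travel of the yellow cap in m: 0 up (18 mm proud of the puck), 0.010 fully down (8 mm proud). It slides straight down against about 3 N of steady friction and stays wherever it is left. Its end stop is a cushion: pushed on, the fully-down part gives up to 6 mm more (not counted in this value) with the force rising from 5 N to 14 N, then is solid; the cushion springs back on release.
- red_sensor: leak sensor with a red cap: a loose white puck 60 mm across and 20 mm high, 180 g, black ring on top around the cap; origin at the centre of its underside, z up.
- red_cap_top (a point): centre of the flat top of the round red cap (40 mm across), in the middle of its puck, 38 mm above the surface when up; it moves down with the cap.
- red_cap (a joint): travel of the red cap in m: 0 up (18 mm proud of the puck), 0.010 fully down (8 mm proud). It slides straight down against about 3 N of steady friction and stays wherever it is left. Its end stop is a cushion: pushed on, the fully-down part gives up to 6 mm more (not counted in this value) with the force rising from 5 N to 14 N, then is solid; the cushion springs back on release.
- spray_can: bystander: steel spray can, 58 mm across, 150 mm high, standing loose; origin at the centre of its underside.
- jar: bystander: glass jar with a steel lid, 68 mm across, 90 mm high, standing loose; origin at the centre of its underside.
- sponge_tub: bystander: loose orange plastic tub of scrubbing sponges, 80 mm (its x) by 130 mm (its y), 63 mm high to the sponges' tops; origin at the centre of its underside.

How it is judged:
By the outcome, as a careful person would: the job done as asked, in the order asked, and still so for the second after the job is handed in, with the robot touching nothing.
It also fails if it takes over 61 s, if anything falls off the work surface, if the arm or the gripper's body presses on something with over 40 N, if the wrist force passes 120 N, or if a joint passes its speed limit or range.

## Robot

A 6-joint arm with a two-finger parallel gripper is mounted at the origin on the work surface. World frame = base frame: x ahead of the robot, y to its left, z up, the work surface at z = 0. Lengths are in mm, angles in degrees, forces in N, time in s.
With the tool pointing down it reaches from about 350 to 850 mm from the base axis. Payload 8.1 kg.
Tool frame: the origin (TCP) lies where the fingers leave the gripper's body, on its centre line; the fingertips stand 73 mm ahead of it and the grasp point (between the pads) lies 54 mm ahead of it; z points along the fingers, y is the line along which they close (so a half turn about z gives the same grasp; the last joint's range is limited). The gripper opens to 85 mm and grips with 20 to 120 N. Pads are 22 mm wide; open, the fingers measure 114 mm over their backs; the gripper's body (76 mm by 85 mm) begins 54 mm behind the grasp point. The pads swing forward as they close: fully open they stand 13 mm farther back than shut.
Start: joints at [64.664, 7.471, 85.268, -0, 87.261, -4.893], TCP at [209.546, 562.225, 303.892] pointing down, gripper open.
Joint ranges: [-169.43, 169.43], [-51.17, 129.36], [1.28, 143.12], [-76.62, 256.62], [0, 156.53], [-152.29, 152.29]. Speed limits (degrees/s): [136.94, 136.94, 159.86, 180, 180, 180].

## Interface

Orientations are given as [roll, pitch, yaw] about the fixed x, y, z axes, in that order (R = Rz(yaw) Ry(pitch) Rx(roll)).
In Python, from bench import sense, optics, r gives the robot as it stands.
- The arm moves only by the tool servo_tool, never from a script. Its argument "plan" is a list that holds one entry, the list of rows, each a list of 5 numbers: the shift along the world's x, y, z in m, then the turn about the world's z in degrees, then the finger opening in m, from 0 to 0.0854. A call has 1 to 10 rows; each row shifts and turns the commanded pose from where the row before left it; what a row does not reach is not made up. A row lasts 1/10 s, in which the tool goes at most 50 mm and 8.59 degrees, less where a joint would pass 70% of its speed; a pose out of reach is approached as far as the arm can. A call is refused whole if a number of a shift passes 0.05 or a number of a turn 8.59, either way. A call with a gripper value outside its range is refused whole. The fingers move at their own pace and stop on an object; "force" is the grip in N (left out, the last holds). Time passes only in rows, so rows that do not move let the fingers close. It gives the time, the measured TCP pose, the force, the opening and the grip force at its end, in the units of the state.
- sense(): the state, without advancing time (a new reading comes with each control period).
- optics.snapshot(name): name is "scene" or "top"; returns a dict with "frame" (420x560x3 uint8, blue, green, red), "fx", "fy", "cx", "cy" (pixels), "cam_to_world" (4x4, takes a point from camera to world coordinates). Camera axes: x right, y down, z forward; pixel columns grow to the right and rows downward; lengths in mm; the calibration is good to about 2 mm. A picture is of the moment at which its call begins. There is no depth.
- r.hand_in(): hands the job in; it is judged then, once.
The state is a dict: "time": time; "joint_pos": joint angles; "qd": joint speeds; "joint_efforts": joint torques, N m; "tool_pos": TCP position; "tcp_rot": TCP orientation; "ft_force": force on the tool from outside, world axes, zero at the start; "wrist_torque": the same for the moment, N m; "finger_gap": finger opening in mm; "grip_force": force on a finger pad.
Only numpy, scipy, OpenCV 4.12 (cv2) and the standard library are available. Lean on these libraries where they do the work, as an engineer would, in place of code of your own. Each camera call takes 0.05 s, during which the arm holds its last target. There are 200 camera calls.

## Working session

There is one attempt and no reset: what is moved stays moved. The work goes in short steps, Python scripts to look and compute and a tool call to move; the robot and the scene stay as the last step left them, time stands still between calls to the robot, and variables do not carry over. Pictures are saved under pics/ and viewed, at most 10 in all, crops included, and the job is handed in when it is done.

Besides the shell and the picture viewer there is one more tool, called after "Emit:" by a JSON object that holds its "method" and its "body", one argument or row to a line. servo_tool: Moves the arm, as the interface text tells. Its arguments: {"type":"object","properties":{"plan":{"type":"array"},"force":{"type":"number"}},"required":["plan"]}

```bash
mkdir -p pics
python3 - <<'E'
from bench import sense,optics,r
import cv2
print(sense())
for n in("top","scene"):
    s=optics.snapshot(n);cv2.imwrite(f"pics/{n}0.png",s["frame"]);print(n,s["fx"],s["cx"],s["cy"],s["cam_to_world"])
E
```

```text
{'time': 0.0, 'joint_pos': array([ 6.46652646e+01,  7.51450918e+00,  8.53310035e+01,  1.29750464e-03,
        8.72602119e+01, -4.89207595e+00]), 'qd': array([-0.01358918,  0.03386536,  0.02101714,  0.00015305, -0.08218766,
        0.01368081]), 'joint_efforts': array([ 1.09252476e-03, -5.69419527e+01, -5.00542867e+01, -4.03195872e-04,
        1.54509838e-02,  2.23633413e-05]), 'tool_pos': array([209.34512077, 561.84693135, 302.83401574]), 'tcp_rot': array([-1.79894771e+02, -1.03072717e-02,  1.59557268e+02]), 'ft_force': array([ 0.02431569, -0.29405417,  0.40196567]), 'wrist_torque': array([ 0.01862615, -0.03672229,  0.0077543 ]), 'grip_force': 0.0, 'finger_gap': 85.46573862806447}
top 495.82807667611615 280.50299439087496 203.37552807245643 [[ 1.90842898e-02 -9.91985881e-01  1.24899163e-01  4.75771405e+02]
 [-9.99704142e-01 -1.70484224e-02  1.73487888e-02  5.12591607e+00]
 [-1.50804198e-02 -1.25193300e-01 -9.92017751e-01  1.07830632e+03]
 [ 0.00000000e+00  0.00000000e+00  0.00000000e+00  1.00000000e+00]]
scene 478.6655820736717 276.49415158843243 206.2471237173933 [[-7.58176773e-01  5.62046734e-01 -3.30562322e-01  9.18375222e+02]
 [ 6.51970897e-01  6.45597780e-01 -3.97665004e-01  3.43469758e+02]
 [-1.00960151e-02 -5.17017383e-01 -8.55915356e-01  7.99969936e+02]
 [ 0.00000000e+00  0.00000000e+00  0.00000000e+00  1.00000000e+00]]
```

View pics/top0.png

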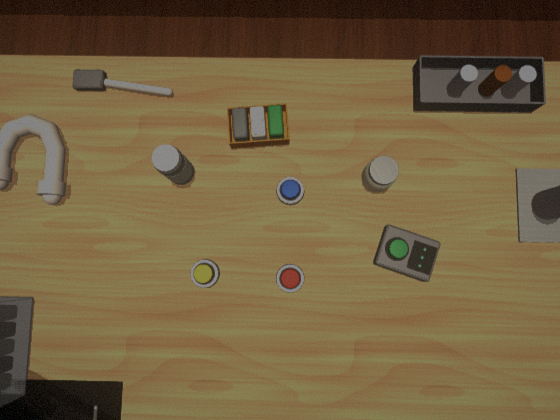

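View pics/scene0.png

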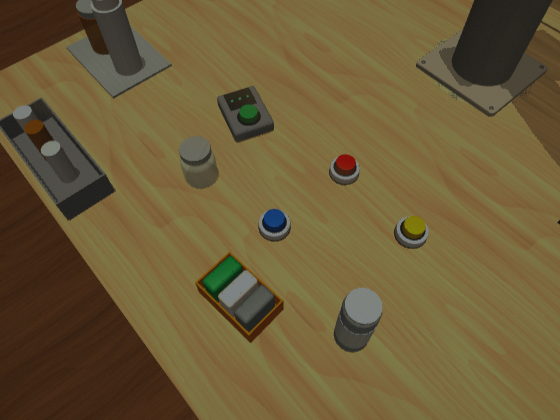

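The top view shows the green button near (398,249), blue cap (290,190), yellow (204,273) and red (290,279), with the can at (168,160) and the jar at (382,172). The scene view shows the same caps at green (249,114), blue (274,220), yellow (414,227) and red (346,164).

```bash
cat > h.py <<'E'
from bench import sense,optics,r
import cv2,numpy as np
H={'green':(50,75,48),'blue':(105,125,38),'yellow':(24,33,38),'red':(0,8,38)}
NEAR={'top':dict(green=(398,249),blue=(290,190),yellow=(204,273),red=(290,279)),
'scene':dict(green=(249,114),blue=(274,220),yellow=(414,227),red=(346,164))}
def ray(s,u,v):
    M=s["cam_to_world"];return M[:3,3],M[:3,:3]@[(u-s["cx"])/s["fx"],(v-s["cy"])/s["fy"],1]
def topface(s,n,c):
    hsv=cv2.cvtColor(s["frame"],cv2.COLOR_BGR2HSV);lo,hi,z=H[c]
    m=cv2.inRange(hsv,(lo,150,60),(hi,255,255))
    if c=='red': m|=cv2.inRange(hsv,(172,150,60),(180,255,255))
    x,y=NEAR[n][c];k=np.zeros_like(m);cv2.circle(k,(x,y),22,255,-1);m&=k
    # keep the bright top face, not the darker side wall
    V=hsv[...,2];t=0.8*np.percentile(V[m>0],80);m[V<t]=0
    cs,_=cv2.findContours(m,cv2.RETR_EXTERNAL,cv2.CHAIN_APPROX_NONE)
    e=cv2.fitEllipse(max(cs,key=cv2.contourArea));return e
if __name__=="__main__":
  S={n:optics.snapshot(n) for n in NEAR}
  for c,(_,_,z) in H.items():
    L=[]
    for n in NEAR:
        e=topface(S[n],n,c);o,d=ray(S[n],*e[0]);p=o+d*(z-o[2])/d[2];L.append((o,d))
        print(c,n,np.round(e[0],1),np.round(p,1),'diam',np.round(max(e[1])/S[n]['fx']*np.linalg.norm(p-o)*1,1))
    A=sum((np.eye(3)-np.outer(d,d)/(d@d)) for o,d in L);b=sum((np.eye(3)-np.outer(d,d)/(d@d))@o for o,d in L)
    print('  tri',np.round(np.linalg.solve(A,b),1))
  print(sense()['tool_pos'],sense()['time'])
E
python3 h.py
```

```text
Traceback (most recent call last):
  File "h.py", line 22, in <module>
    e=topface(S[n],n,c);o,d=ray(S[n],*e[0]);p=o+d*(z-o[2])/d[2];L.append((o,d))
  File "h.py", line 14, in topface
    V=hsv[...,2];t=0.8*np.percentile(V[m>0],80);m[V<t]=0
                       ~~~~~~~~~~~~~^^^^^^^^^^^
IndexError: index 0 is out of bounds for axis 0 with size 0
```

```bash
python3 - <<'E'
import cv2
from h import NEAR
for n in NEAR:
    f=cv2.cvtColor(cv2.imread(f"pics/{n}0.png"),cv2.COLOR_BGR2HSV)
    for c,(x,y) in NEAR[n].items(): print(n,c,f[y,x],f[y-4,x],f[y+8,x])
E
sed -i "s/(50,75,48)/(48,80,48)/;s/(105,125,38)/(100,130,38)/;s/(24,33,38)/(24,35,38)/;s/,150,60)/,120,50)/g" h.py; python3 h.py
```

```text
top green [ 61 117 116] [ 61 111 120] [ 59 116 101]
top blue [111 133 132] [110 137 132] [130  33  46]
top yellow [ 29 145 137] [ 29 146 136] [ 29 152 138]
top red [  4 161 136] [  4 162 137] [  4 179 128]
scene green [ 63 169  98] [ 62 165  96] [ 55 140  42]
scene blue [107 211 117] [108 209 116] [108 199  55]
scene yellow [ 29 235 127] [ 28 235 127] [ 22 220  72]
scene red [  3 235 130] [  1 235 130] [  7 179  67]
green top [405.7 248.9] [ 515.2 -237.    48. ] diam 11.4
green scene [248. 111.] [ 521.4 -221.    48. ] diam 36.5
  tri [ 513.4 -238.5   29. ]
blue top [289.9 188.2] [639.6   4.   38. ] diam 35.0
blue scene [273.8 217.6] [643.7   4.5  38. ] diam 35.7
  tri [641.1   3.1  32.8]
yellow top [202.4 273.3] [457.3 183.1  38. ] diam 37.6
yellow scene [413.1 222.7] [459.8 178.9  38. ] diam 54.2
  tri [458.6 180.9  38.6]
red top [289.7 278.2] [450.7   1.2  38. ] diam 37.0
red scene [345.5 161.7] [455.   1.  38.] diam 37.1
  tri [4.514e+02 1.000e-01 3.350e+01]
[209.50889722 562.07945449 303.52121311] 0.3
```

```bash
sed -i "s/(lo,120,50)/(lo,(85 if c!='yellow' else 120) if n=='top' else 130 if c=='green' else 190,50)/" h.py; python3 h.py
```

```text
green top [398.3 248.1] [ 516.7 -221.8   48. ] diam 36.5
green scene [247.9 111.1] [ 521.7 -221.    48. ] diam 36.1
  tri [ 517.8 -224.1   42.3]
blue top [289.9 188.2] [639.5   4.1  38. ] diam 34.9
blue scene [273.7 217.7] [643.9   4.7  38. ] diam 35.5
  tri [641.1   3.2  32.4]
yellow top [202.5 273.2] [457.3 183.1  38. ] diam 37.5
yellow scene [414.4 224.7] [461.1 183.2  38. ] diam 38.6
  tri [457.8 183.   33.4]
red top [289.7 278.2] [450.7   1.2  38. ] diam 36.9
red scene [345.5 161.8] [455.1   1.2  38. ] diam 36.5
  tri [4.514e+02 1.000e-01 3.320e+01]
[209.51790298 562.15621691 303.71420363] 0.4
```

Emit:
{"method": "servo_tool", "body": {
  "plan": [
    [[0.024,-0.04,0,0,0],[0.024,-0.04,0,0,0],[0.024,-0.04,0,0,0],[0.024,-0.04,0,0,0],[0.024,-0.04,0,0,0],[0.024,-0.04,0,0,0],[0.024,-0.04,0,0,0],[0.024,-0.04,0,0,0],[0.024,-0.04,0,0,0],[0.024,-0.04,0,0,0]]
  ]
}}

```text
time: 1.4
tool_pos: [450.2, 160.5, 304.2]
tcp_rot: [180.0, 0.0, 159.6]
ft_force: [0.6, -0.4, -0.1]
finger_gap: 0.1
grip_force: 0.0
```

Emit:
{"method": "servo_tool", "body": {
  "plan": [
    [[0.007,-0.038,0,0,0],[0.007,-0.038,0,0,0],[0.007,-0.038,0,0,0],[0.007,-0.038,0,0,0],[0.007,-0.038,0,0,0],[0.007,-0.038,-0.02,0,0],[0.007,-0.038,-0.02,0,0],[0.007,-0.038,-0.02,0,0],[0.007,-0.038,-0.02,0,0],[0.007,-0.038,-0.02,0,0]]
  ]
}}

```text
time: 2.4
tool_pos: [519.6, -219.5, 203.3]
tcp_rot: [180.0, 0.0, 159.5]
ft_force: [0.7, 0.1, 0.3]
finger_gap: 0.3
grip_force: 0.0
```

Emit:
{"method": "servo_tool", "body": {
  "plan": [
    [[0,0,-0.02,0,0],[0,0,-0.02,0,0],[0,0,0,0,0],[0,0,0,0,0],[0,0,0,0,0]]
  ]
}}

```text
time: 2.9
tool_pos: [520.4, -217.9, 165.5]
tcp_rot: [-180.0, 0.1, 159.6]
ft_force: [-0.4, -0.1, -0.5]
finger_gap: -0.3
grip_force: 0.0
```

Emit:
{"method": "servo_tool", "body": {
  "plan": [
    [[0,-0.003,-0.015,0,0],[0,0,-0.015,0,0],[0,0,0,0,0],[0,0,0,0,0]]
  ]
}}

```text
time: 3.3
tool_pos: [518.8, -220.4, 132.7]
tcp_rot: [180.0, -0.1, 159.6]
ft_force: [0.8, 0.3, 0.1]
finger_gap: -0.0
grip_force: 0.0
```

Run:
```python
from h import *
a=optics.snapshot("top")["frame"][180:320,330:490];b=optics.snapshot("scene")["frame"][40:180,170:330]
cv2.imwrite("pics/p1.png",cv2.resize(np.hstack([a,b]),None,fx=2.5,fy=2.5));print(sense()['tool_pos'])
```

```text
[ 519.65338806 -220.79345176  134.01568779]
```

View pics/p1.png

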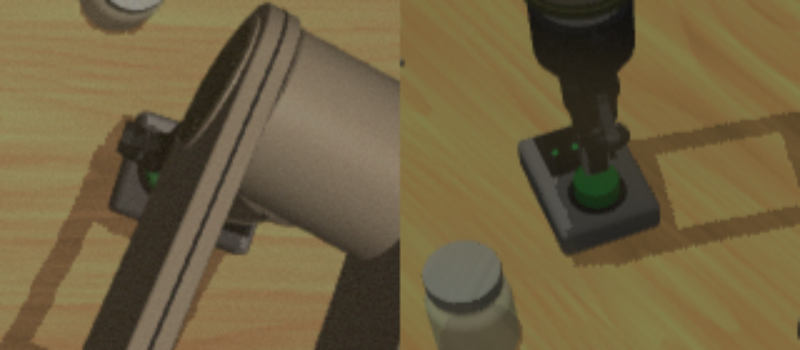

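In the right crop the fingertips stand just above the middle of the green button (crop pixel ~(596,180)), so they are aligned. I'll descend in small steps.

Emit:
{"method": "servo_tool", "body": {
  "plan": [
    [[0,0,-0.005,0,0],[0,0,-0.004,0,0],[0,0,-0.003,0,0],[0,0,-0.003,0,0],[0,0,-0.002,0,0],[0,0,0,0,0],[0,0,0,0,0]]
  ]
}}

```text
time: 4.1
tool_pos: [519.5, -220.8, 116.8]
tcp_rot: [-180.0, -0.0, 159.6]
ft_force: [-0.2, -0.7, -0.3]
finger_gap: -0.1
grip_force: 0.0
```

Emit:
{"method": "servo_tool", "body": {
  "plan": [
    [[0,0,-0.002,0,0],[0,0,-0.002,0,0],[0,0,-0.001,0,0],[0,0,0,0,0],[0,0,0,0,0]]
  ]
}}

```text
time: 4.6
tool_pos: [519.6, -220.8, 111.8]
tcp_rot: [-180.0, 0.0, 159.6]
ft_force: [-0.1, -0.7, 0.6]
finger_gap: 0.4
grip_force: 0.3
```

Emit:
{"method": "servo_tool", "body": {
  "plan": [
    [[0,0,-0.001,0,0],[0,0,-0.001,0,0]]
  ]
}}

```text
time: 4.8
tool_pos: [519.6, -220.8, 110.1]
tcp_rot: [-180.0, 0.0, 159.6]
ft_force: [-0.8, 0.4, 5.6]
finger_gap: 0.2
grip_force: 2.9
```

Emit:
{"method": "servo_tool", "body": {
  "plan": [
    [[0,0,-0.001,0,0],[0,0,-0.001,0,0]]
  ]
}}

```text
time: 5.0
tool_pos: [519.7, -220.8, 108.4]
tcp_rot: [-180.0, 0.0, 159.6]
ft_force: [-2.5, 1.5, 8.3]
finger_gap: 0.0
grip_force: 4.1
```

Run:
```python
from h import *
b=optics.snapshot("scene")["frame"][60:160,190:310]
cv2.imwrite("pics/p2.png",cv2.resize(b,None,fx=5,fy=5));print(sense()['tool_pos'],sense()['ft_force'])
```

```text
[ 519.65456007 -220.83936812  108.28287465] [-2.24282717  0.72916628  7.73977233]
```

View pics/p2.png

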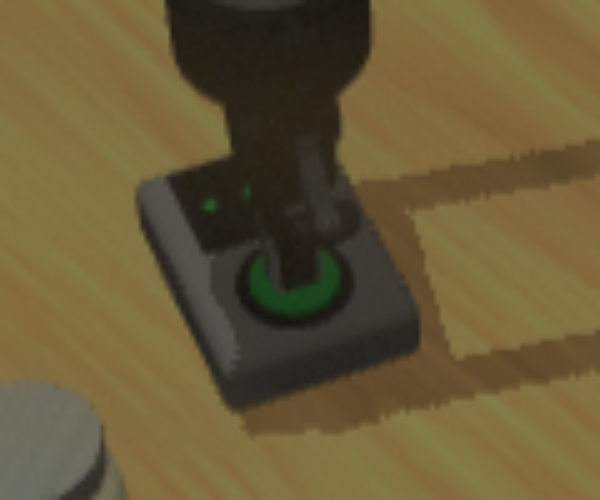

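The button is level with the black ring and the force is on the cushion slope (5.6 N at 110 mm, 8 N at 108 mm), so it is fully down. On to blue.

Emit:
{"method": "servo_tool", "body": {
  "plan": [
    [[0,0,0.005,0,0],[0,0,0.015,0,0],[0,0,0.04,0,0],[0,0,0.04,0,0],[0.02,0.037,0,0,0],[0.02,0.037,0,0,0],[0.02,0.038,0,0,0],[0.02,0.038,0,0,0],[0.02,0.038,0,0,0],[0.022,0.037,0,0,0]]
  ]
}}

```text
time: 6.05
tool_pos: [642.0, 6.0, 208.8]
tcp_rot: [180.0, 0.0, 159.6]
ft_force: [1.6, -0.4, 0.4]
finger_gap: -0.2
grip_force: 0.0
```

Emit:
{"method": "servo_tool", "body": {
  "plan": [
    [[0,0,-0.03,0,0],[0,0,-0.03,0,0],[0,0,-0.02,0,0],[0,0,0,0,0],[0,0,0,0,0]]
  ]
}}

```text
time: 6.55
tool_pos: [641.5, 4.2, 128.5]
tcp_rot: [-180.0, -0.0, 159.6]
ft_force: [0.6, -0.6, 0.8]
finger_gap: -0.2
grip_force: 0.0
```

Run:
```python
from h import *
b=optics.snapshot("scene")["frame"]
cv2.imwrite("pics/p3.png",np.hstack([cv2.resize(b[60:160,190:310],None,fx=3,fy=3),cv2.resize(b[150:250,215:335],None,fx=3,fy=3)]));print(sense()['tool_pos'],sense()['ft_force'])
```

```text
[642.3210445    4.06857022 129.69274211] [ 0.98988738 -0.30604248  1.05253449]
```

View pics/p3.png

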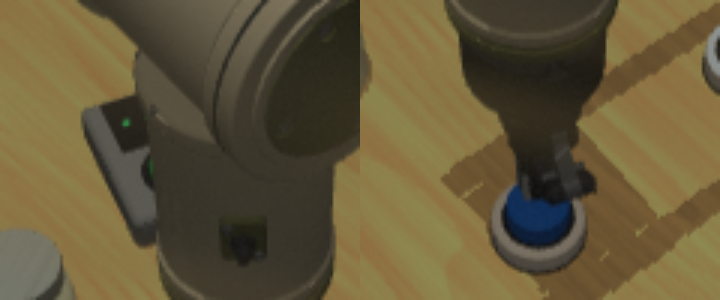

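Left crop: the hub is partly hidden by the arm. Right crop: the fingertips are just above the blue cap, near (545,195) against the cap centre at (538,210). That is within a few mm of aligned.

Emit:
{"method": "servo_tool", "body": {
  "plan": [
    [[0,0,-0.008,0,0],[0,0,-0.005,0,0],[0,0,-0.003,0,0],[0,0,-0.002,0,0],[0,0,-0.002,0,0],[0,0,-0.002,0,0],[0,0,-0.002,0,0],[0,0,-0.002,0,0]]
  ]
}}

```text
time: 7.4
tool_pos: [641.5, 4.2, 101.8]
tcp_rot: [-180.0, -0.0, 159.6]
ft_force: [-2.6, 0.2, 3.6]
finger_gap: 0.1
grip_force: 1.6
```

Emit:
{"method": "servo_tool", "body": {
  "plan": [
    [[0,0,-0.001,0,0],[0,0,-0.001,0,0],[0,0,0,0,0]]
  ]
}}

```text
time: 7.7
tool_pos: [641.5, 4.2, 100.0]
tcp_rot: [-180.0, -0.0, 159.6]
ft_force: [-4.5, -1.5, 6.0]
finger_gap: 0.1
grip_force: 2.8
```

Emit:
{"method": "servo_tool", "body": {
  "plan": [
    [[0,0,-0.001,0,0],[0,0,-0.001,0,0],[0,0,0,0,0]]
  ]
}}

```text
time: 8.0
tool_pos: [641.6, 4.2, 98.4]
tcp_rot: [-180.0, 0.0, 159.6]
ft_force: [-4.2, -0.7, 7.9]
finger_gap: -0.3
grip_force: 4.0
```

Run:
```python
from h import *
b=optics.snapshot("scene")["frame"]
cv2.imwrite("pics/p4.png",cv2.resize(b[150:250,215:335],None,fx=4,fy=4));print(sense()['tool_pos'],sense()['ft_force'])
```

```text
[641.61849532   4.20412794  98.4932183 ] [-4.35528635 -0.8111185   8.30588472]
```

View pics/p4.png

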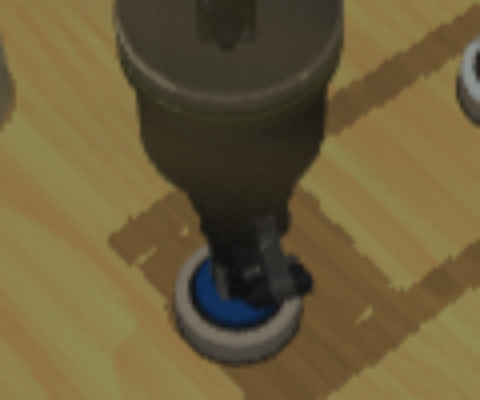

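The blue cap is level with its ring and the force is 8 N on the cushion slope, so it is down. On to yellow.

Emit:
{"method": "servo_tool", "body": {
  "plan": [
    [[0,0,0.005,0,0],[0,0,0.015,0,0],[0,0,0.04,0,0],[0,0,0.04,0,0],[-0.03,0.03,0,0,0],[-0.03,0.03,0,0,0],[-0.03,0.03,0,0,0],[-0.03,0.03,0,0,0],[-0.031,0.029,0,0,0],[-0.031,0.03,0,0,0]]
  ]
}}

```text
time: 9.05
tool_pos: [458.5, 184.3, 198.9]
tcp_rot: [179.9, 0.1, 159.5]
ft_force: [-0.2, 0.9, 0.7]
finger_gap: -0.1
grip_force: 0.0
```

Emit:
{"method": "servo_tool", "body": {
  "plan": [
    [[0,0,-0.03,0,0],[0,0,-0.03,0,0],[0,0,-0.01,0,0],[0,0,0,0,0],[0,0,0,0,0]]
  ]
}}

```text
time: 9.55
tool_pos: [460.4, 183.2, 129.2]
tcp_rot: [180.0, 0.1, 159.5]
ft_force: [-0.8, 0.1, 0.2]
finger_gap: -0.1
grip_force: 0.0
```

Run:
```python
from h import *
S={n:optics.snapshot(n) for n in NEAR};b=S["scene"]["frame"]
cv2.imwrite("pics/p5.png",cv2.resize(b[60:320,180:470],None,fx=2.3,fy=2.3));s=sense();print(s['tool_pos'],s['ft_force'])
for c,z in(('green',38),('blue',28)):
  for n in NEAR:
    try:
        e=topface(S[n],n,c);o,d=ray(S[n],*e[0]);print(c,n,np.round(o+d*(z-o[2])/d[2],1),e[1])
    except Exception as x: print(c,n,'hidden')
```

```text
[460.89683095 183.32973042 129.7071647 ] [-0.19587378 -0.093619   -0.59915913]
green top [ 516.3 -221.7   38. ] (16.276811599731445, 17.058624267578125)
green scene [ 521.3 -221.1   38. ] (12.801328659057617, 17.03106117248535)
blue top [639.2   4.   28. ] (16.070505142211914, 16.277862548828125)
blue scene [643.7   4.5  28. ] (16.500957489013672, 19.247779846191406)
```

View pics/p5.png

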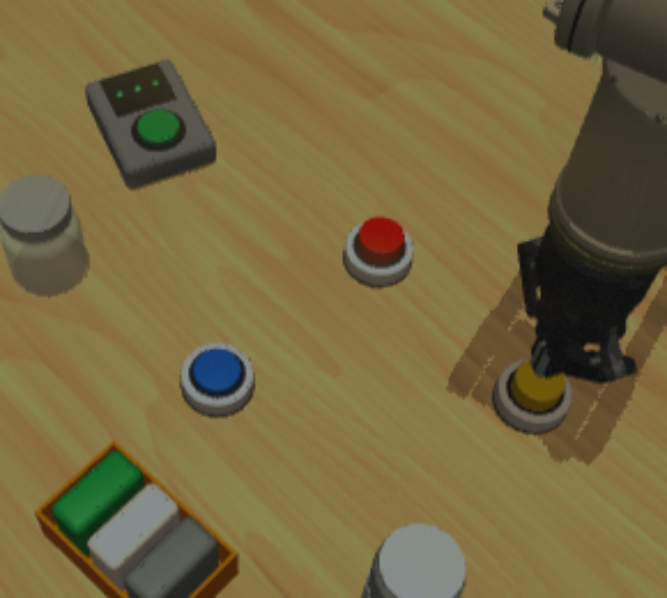

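Green and blue sit level in their rings, and their positions are unchanged at the lowered heights (within 0.3 mm). The gripper is over the yellow cap at (540,385). The finger bar spans (535,350)–(630,370), so I'll check its offset by projection.

Run:
```python
from h import *
s=optics.snapshot("scene");M=np.linalg.inv(s["cam_to_world"]);f=s["frame"].copy()
t=sense()['tool_pos'];im=cv2.resize(f[170:270,360:480],None,fx=6,fy=6,interpolation=cv2.INTER_CUBIC);im=cv2.convertScaleAbs(im,alpha=2)
for p,c in(((t[0],t[1],t[2]-73),(0,0,255)),((459.5,183,38),(255,0,255))):
    q=M@[*p,1];u=s["fx"]*q[0]/q[2]+s["cx"],s["fy"]*q[1]/q[2]+s["cy"];print(u)
    cv2.circle(im,(int((u[0]-360)*6),int((u[1]-170)*6)),4,c,-1)
cv2.imwrite("pics/p6.png",im)
```

```text
(np.float64(417.07651387994406), np.float64(219.61224312925208))
(np.float64(414.94972242302197), np.float64(224.14489285603506))
```

View pics/p6.png

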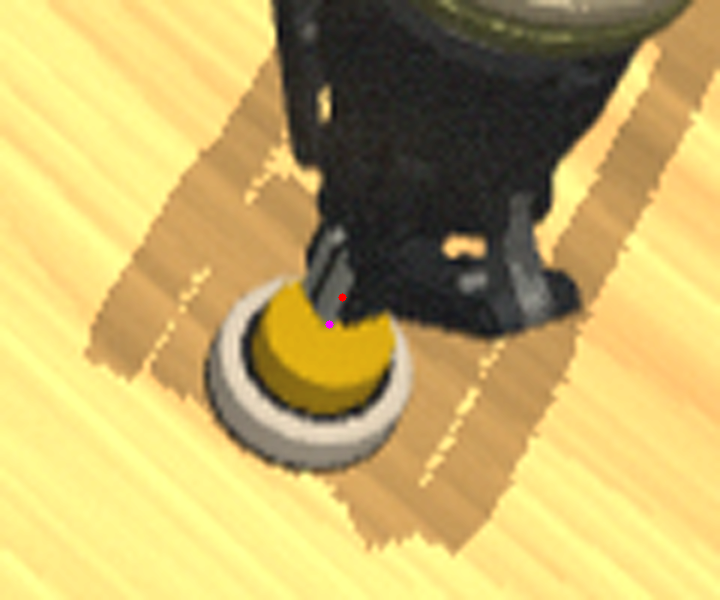

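The pads' tip is at (335,300), at its projected point, and the cap centre is at (330,324), so it's aligned and I'll press.

Emit:
{"method": "servo_tool", "body": {
  "plan": [
    [[0,0,-0.008,0,0],[0,0,-0.005,0,0],[0,0,-0.003,0,0],[0,0,-0.002,0,0],[0,0,-0.002,0,0],[0,0,-0.002,0,0],[0,0,-0.002,0,0],[0,0,-0.002,0,0],[0,0,-0.002,0,0]]
  ]
}}

```text
time: 10.6
tool_pos: [459.5, 183.2, 99.9]
tcp_rot: [-180.0, 0.0, 159.6]
ft_force: [-3.8, -1.6, 6.0]
finger_gap: -0.2
grip_force: 3.3
```

Emit:
{"method": "servo_tool", "body": {
  "plan": [
    [[0,0,-0.001,0,0],[0,0,-0.001,0,0],[0,0,0,0,0]]
  ]
}}

```text
time: 10.9
tool_pos: [459.6, 183.2, 98.2]
tcp_rot: [-180.0, -0.0, 159.6]
ft_force: [-6.1, -2.2, 8.1]
finger_gap: 0.2
grip_force: 4.2
```

Emit:
{"method": "servo_tool", "body": {
  "plan": [
    [[0,0,0.005,0,0],[0,0,0.015,0,0],[0,0,0.04,0,0],[0,0,0.04,0,0],[-0.0015,-0.045,0,0,0],[-0.0015,-0.045,0,0,0],[-0.0015,-0.046,0,0,0],[-0.002,-0.046,0,0,0],[0,0,0,0,0]]
  ]
}}

```text
time: 11.8
tool_pos: [453.1, -3.4, 198.1]
tcp_rot: [-179.9, 0.1, 159.2]
ft_force: [-0.6, 0.8, -0.8]
finger_gap: 0.1
grip_force: 0.0
```

```bash
cat > chk.py <<'E'
from h import *
S={n:optics.snapshot(n) for n in NEAR};s=sense();print(s['tool_pos'],s['ft_force'],s['time'])
for c,z in(('green',38),('blue',28),('yellow',28),('red',28)):
  for n in NEAR:
    try:
        e=topface(S[n],n,c);o,d=ray(S[n],*e[0]);print(c,n,np.round(o+d*(z-o[2])/d[2],1),np.round(e[1],1))
    except Exception as x: print(c,n,'hidden')
cv2.imwrite("pics/last.png",S['scene']['frame'])
E
python3 chk.py
```

```text
[4.53184695e+02 3.75689112e-01 1.97952379e+02] [-0.15605885 -0.13391509 -0.68870907] 11.9
green top [ 516.3 -221.8   38. ] [16.3 17. ]
green scene [ 521.3 -221.1   38. ] [12.8 17. ]
blue top [639.2   4.   28. ] [16.1 16.3]
blue scene [643.7   4.4  28. ] [16.3 19.1]
yellow top [457.4 183.2  28. ] [16.7 17.4]
yellow scene [461.3 183.5  28. ] [16.6 20.5]
red top hidden
red scene [449.4  -3.   28. ] [14.8 18.6]
```

Yellow's position at the lowered height matches, so it is down and hasn't slid. Now red.

Emit:
{"method": "servo_tool", "body": {
  "plan": [
    [[0,0,-0.03,0,0],[0,0,-0.03,0,0],[0,0,-0.01,0,0],[0,0,0,0,0],[0,0,0,0,0],[0,0,0,0,0]]
  ]
}}

```text
time: 12.5
tool_pos: [454.3, 1.5, 129.6]
tcp_rot: [180.0, 0.2, 159.6]
ft_force: [0.3, 0.2, -0.3]
finger_gap: -0.4
grip_force: 0.0
```

Emit:
{"method": "servo_tool", "body": {
  "plan": [
    [[0,0,-0.008,0,0],[0,0,-0.005,0,0],[0,0,-0.003,0,0],[0,0,-0.002,0,0],[0,0,-0.002,0,0],[0,0,-0.002,0,0],[0,0,-0.002,0,0],[0,0,-0.002,0,0],[0,0,-0.001,0,0],[0,0,0,0,0]]
  ]
}}

```text
time: 13.5
tool_pos: [453.1, 1.2, 100.8]
tcp_rot: [180.0, 0.0, 159.6]
ft_force: [0.0, 0.7, -0.1]
finger_gap: 0.4
grip_force: 0.0
```

Emit:
{"method": "servo_tool", "body": {
  "plan": [
    [[0,0,-0.001,0,0],[0,0,-0.001,0,0],[0,0,0,0,0]]
  ]
}}

```text
time: 13.8
tool_pos: [453.3, 1.2, 99.3]
tcp_rot: [180.0, 0.0, 159.6]
ft_force: [-2.5, -0.5, 5.8]
finger_gap: -0.2
grip_force: 3.3
```

Emit:
{"method": "servo_tool", "body": {
  "plan": [
    [[0,0,-0.001,0,0],[0,0,0,0,0]]
  ]
}}

```text
time: 14.0
tool_pos: [453.3, 1.2, 98.4]
tcp_rot: [180.0, 0.0, 159.6]
ft_force: [-2.8, 0.1, 8.5]
finger_gap: 0.2
grip_force: 4.0
```

Emit:
{"method": "servo_tool", "body": {
  "plan": [
    [[0,0,0.005,0,0],[0,0,0.015,0,0],[0,0,0.04,0,0],[0,0,0.04,0,0],[-0.005,0.045,0.01,0,0],[-0.005,0.045,0.01,0,0],[-0.005,0.045,0.01,0,0],[-0.005,0.045,0.01,0,0],[-0.005,0.045,0.01,0,0],[0,0,0,0,0]]
  ]
}}

```text
time: 15.0
tool_pos: [427.6, 231.1, 249.8]
tcp_rot: [179.8, 0.1, 159.9]
ft_force: [-0.4, -0.5, 0.4]
finger_gap: 0.1
grip_force: 0.0
```

Emit:
{"method": "servo_tool", "body": {
  "plan": [
    [[-0.02,0.04,0.01,0,0],[-0.02,0.04,0.01,0,0],[-0.02,0.04,0.01,0,0],[0,0,0,0,0],[0,0,0,0,0]]
  ]
}}

```text
time: 15.5
tool_pos: [367.8, 346.5, 277.8]
tcp_rot: [-180.0, 0.0, 159.7]
ft_force: [0.4, 0.4, -0.3]
finger_gap: 0.2
grip_force: 0.0
```

```bash
python3 chk.py
```

```text
[368.43723038 345.12211316 277.24657546] [0.00644541 0.14954788 0.40605825] 15.6
green top [ 516.3 -221.7   38. ] [16.3 17.1]
green scene [ 521.3 -221.1   38. ] [12.8 17. ]
blue top [639.2   4.   28. ] [16.  16.3]
blue scene [643.7   4.5  28. ] [16.4 19.2]
yellow top [457.4 183.2  28. ] [16.7 17.4]
yellow scene [461.3 183.5  28. ] [16.6 20.5]
red top [450.7   1.2  28. ] [17.1 17.3]
red scene [455.2   1.3  28. ] [14.1 18.2]
```

View pics/last.png

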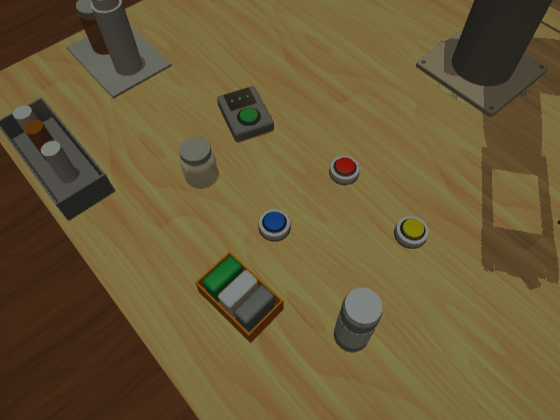

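The picture shows all four caps low in their rings: green (249,116), blue (274,222), yellow (413,229) and red (345,166). The pucks, can, jar and tub have not moved.

```bash
python3 -c "
from bench import r;print(r.hand_in())"
```

```text
the job is handed in; nothing more can be done
None
```

I pressed the green button, then the blue, yellow and red caps, in that order and each fully down with about 8 N; the last pictures show all four down, the sensors, can, jar and tub unmoved and the arm clear, and I handed the job in at about 16 s.

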